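# Set a detector's slack adjustment dial to its index flag

## Robot

A 7-joint arm with a two-finger parallel gripper is mounted at the origin on the work surface. World frame = base frame: x ahead of the robot, y to its left, z up, the work surface at z = 0. Lengths are in m, angles in rad, forces in N, time in s.
With the tool pointing down it reaches from about 0.4 to 0.85 m from the base axis. Payload 4.4 kg.
Tool frame: the origin (TCP) lies midway between the tips of the shut fingers; the grasp point (between the pads) lies 19 mm behind it; z points along the fingers, y is the line along which they close (so a half turn about z gives the same grasp; the last joint's range is limited). The gripper opens to 94 mm and grips with 3 to 60 N. Pads are 16 mm wide; open, the fingers measure 119 mm over their backs; the gripper's body (75 mm by 177 mm) begins 78 mm behind the grasp point.
Start: joints at [1.204, 0.628, 0.038, 1.517, -0.027, 0.996, -0.02], TCP at [0.193, -0.621, 0.205] pointing down, gripper open.
Joint ranges: [-3.06, 3.06], [-0.37, 2.12], [-1.25, 1.32], [0.18, 2.47], [-1.1, 4.24], [0.23, 1.98], [-2.94, 2.94]. Speed limits (rad/s): [2.57, 2.57, 3.14, 3.14, 3.14, 3.14, 3.14].

## Interface

Orientations are given as a rotation vector (axis times angle).
In Python, from plant import bot gives the robot as it stands.
- The arm moves only by the tool step_arm, never from a script. Its argument "commands" is text: rows parted by semicolons, each of 7 numbers parted by spaces: the gripper command: -1 is shut, 1 is fully open, values between are in proportion, then the shift along the tool's x, y, z as a fraction of full scale, then the turn, a rotation vector about the tool's x, y, z as a fraction of full scale. In form: gripper tx ty tz wx wy wz; .... A call has 1 to 8 rows; each row shifts and turns the commanded pose from where the row before left it, along the tool's axes as they then stand; what a row does not reach is not made up. Full scale, the value 1, is 500 mm for a shift and 2 rad for a turn. A row lasts 1/12 s, in which the tool goes at most 41.7 mm and 7.16 degrees, less where a joint would pass 70% of its speed; a pose out of reach is approached as far as the arm can. A call with a number of a shift or a turn outside -1 to 1 is refused whole. A call with a gripper value outside its range is refused whole. The fingers move at their own pace and stop on an object; "squeeze" is the grip in N (left out, the last holds). Time passes only in rows, so rows that do not move let the fingers close. It gives the time, the measured TCP pose, the force, the opening and the grip force at its end, in the units of the state.
- bot.sense(): the state, without advancing time (a new reading comes with each control period).
- bot.camera(name): name is "scene" or "top" or "wrist"; returns a dict with "img" (420x560x3 uint8, red, green, blue), "depth" (420x560 float32, m along the optical axis (not along the pixel's ray), 0 where there is no reading), "fx", "fy", "cx", "cy" (pixels), "k1" (the pictures are not rectified: a ray, as slopes to the right and down, at radius r is drawn at 1 + k1 r^2 times it, then the intrinsics apply), "R" (3x3) and "t" (3): a world point X has camera coordinates R X + t; the wrist camera has in their place "tool_from_camera" (4x4, takes a point from camera to tool coordinates, whose origin is the TCP and whose axes are the flange's). Camera axes: x right, y down, z forward; pixel columns grow to the right and rows downward; lengths in m; the calibration is good to about 2 mm. A picture is of the moment at which its call begins: read the wrist's pose just before it.
- bot.sign_off(): hands the job in; it is judged then, once.
The state is a dict: "t": time; "joints": joint angles; "qd": joint speeds; "joint_efforts": joint torques, N m; "ee_pos": TCP position; "orientation": TCP orientation; "wrist_force": force on the tool from outside, world axes, zero at the start; "torque": the same for the moment, N m; "gripper_width": opening from 0.0 (shut) to 1.0 (fully open); "grasp_force": force on a finger pad.
Only numpy, scipy, OpenCV 4.12 (cv2) and the standard library are available. Lean on these libraries where they do the work, as an engineer would, in place of code of your own. Each camera call takes 0.05 s, during which the arm holds its last target. There are 200 camera calls.

## Task

On the white detector console's sloping panel, turn the black wing knob clockwise until the long dark line on the grey dial points at the tip of the small dark steel index flag, then let go. The drive has slack and needs more than one grip: bring the line up to the flag without running past it. Leave the flag where it is and do not disturb the bottle, beaker and jar around the console.

Things in the scene. Friction and masses are not known exactly. Their poses are not given: they have to be found in the camera images.
- console: White console fixed to the bench, 240 mm wide (y), 200 mm deep (x). Origin on the bench below the panel's centre; x axis points from its low front edge to the back. Top: a panel sloping 25 degrees (0.436 rad), 53 mm high at the front, 95 mm at the centre, 137 mm at the back. The dial's axis stands square to the panel at its centre, so it leans 25 degrees towards the front (-x).
- knob: The wing knob (origin on the dial's axis, 10 mm above the panel; axes as knob_grip). Slack: it turns almost freely +-0.22 rad about its middle position on the dial, where in that play it starts is random; at the end of the play it carries the dial with it. It stays where it is left.
- knob_grip (a point): Point to grip on the black wing knob: on the dial's axis, 44 mm above the panel. z axis out along the dial's axis, x axis along the grip bar. Bar 46 mm long (x), 15 mm thick (y), from 26 mm below to 14 mm above this point, alike both ways round; beneath it a round skirt, 46 mm across.
- dial: Grey round dial on the panel under the knob, 104 mm across, top 10 mm above the panel, origin on its axis. Its short thin marks mean nothing. It turns about its z axis (out of the panel) with a drag of about 0.1 N m, stays where it is left, and has end stops before its start and beyond the flag.
- dial_line (a point): Outer end of the single long dark line (24 mm x 4 mm) on the grey dial's top face, 52 mm from the axis, 10 mm above the panel. z axis out along the dial's axis, x axis outward along the line. It starts 1.5 to 3.5 rad short of the flag, clockwise as seen from above the panel being the way to turn.
- flag_tip (a point): Pointed inner tip of the small dark steel index flag beside the dial's rim, 53 mm from the axis, 10 mm above the panel. The flag reaches from 53 to 72 mm from the axis and 11 mm above the panel. z axis out along the dial's axis, x axis outward from the axis through the flag. It is set at the uphill side of the panel or somewhat clockwise of it, is stiff, and must not be shifted.
- bottle: White plastic bottle, 58 mm across, 115 mm tall, loose, standing beside the console. Origin at the centre of its underside.
- beaker: Clear glass beaker, 68 mm across, 80 mm tall, loose, standing beside the console. Origin at the centre of its underside.
- jar: Amber glass jar with a black lid, 50 mm across, 60 mm tall, loose, standing behind the console. Origin at the centre of its underside.

How it is judged:
By the outcome, as a careful person would: the job done as asked, in the order asked, and still so for the second after the job is handed in, with the robot touching nothing.
It also fails if it takes over 64 s, if anything falls off the work surface, if the arm or the gripper's body presses on something with over 40 N, if the wrist force passes 120 N, or if a joint passes its speed limit or range.

## Working session

There is one attempt and no reset: what is moved stays moved. The work goes in short steps, Python scripts to look and compute and a tool call to move; the robot and the scene stay as the last step left them, time stands still between calls to the robot, and variables do not carry over. Pictures are saved under pics/ and viewed, at most 10 in all, crops included, and the job is handed in when it is done.

Besides the shell and the picture viewer there is one more tool, called after "Emit:" as name(argument=value, ...) on one line, values as JSON. step_arm: Moves the arm, as the interface text tells. Shift numbers are shares of 500 mm and turn numbers shares of 2 rad, none past 1 either way. Its arguments: {"type":"object","properties":{"commands":{"type":"string"},"squeeze":{"type":"number"}},"required":["commands"]}

```bash
ls; mkdir -p pics; python3 - <<'E'
from plant import bot
import cv2,pickle,numpy as np
s=bot.sense();print(s['t'],s['ee_pos'],s['orientation'])
a={n:bot.camera(n) for n in("scene","top")}
pickle.dump(a,open('a.pkl','wb'))
for n in a: cv2.imwrite(f'pics/{n}0.png',a[n]['img'][...,::-1]);print(n,a[n]['fx'],a[n]['k1'],a[n]['R'],a[n]['t'])
E
```

```text
pics
0.0 [ 0.19242632 -0.62019198  0.20461927] [-3.10437407e+00 -4.70458515e-01  4.65203225e-04]
scene 428.0167761623057 -0.12610654784417083 [[-0.3474375   0.93755142  0.01686782]
 [ 0.73879828  0.28477282 -0.61080401]
 [-0.57746366 -0.19975431 -0.79160214]] [ 0.20117892 -0.43607082  1.49359356]
top 496.5057929114962 -0.025950623594764546 [[-0.02280437 -0.99971152 -0.00753863]
 [-0.98908353  0.0236587  -0.14544427]
 [ 0.14558066  0.00413957 -0.98933773]] [0.0506789  0.63803144 1.09697642]
```

View pics/scene0.png

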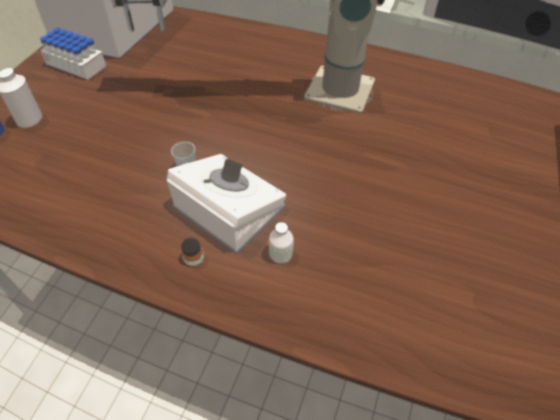

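View pics/top0.png

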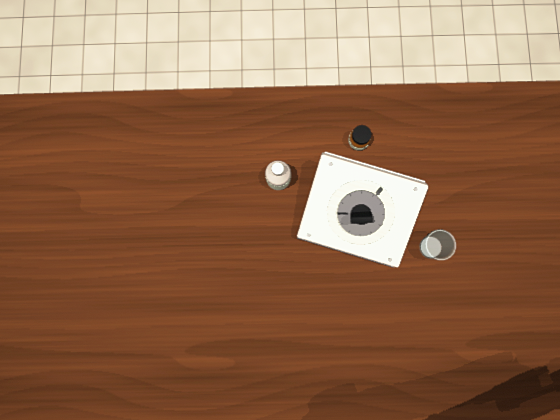

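The scene view shows the console at about (228,195), with the beaker, bottle and jar around it. In the top view the knob is at (362,214), the flag at (379,191), and the dial line points left at (342,213). Next I'll fit the panel plane and the dial points.

```bash
cat > h.py <<'E'
import numpy as np,cv2
def rays(c,uv):
    K=np.array([[c['fx'],0,c['cx']],[0,c['fy'],c['cy']],[0,0,1.]])
    p=cv2.undistortPoints(np.float64(uv).reshape(-1,1,2),K,np.array([c['k1'],0,0,0.])).reshape(-1,2)
    return np.c_[p,np.ones(len(p))]
def Rt(c): return c['R'],c['t']
def onplane(c,uv,n,d,R=None,t=None):   # n.X=d in world
    R=c['R'] if R is None else R; t=c['t'] if t is None else t
    D=rays(c,uv)@R; o=-R.T@t
    return o+D*((d-n@o)/(D@n))[:,None]
def pts(c,uv,R=None,t=None):
    R=c['R'] if R is None else R; t=c['t'] if t is None else t
    uv=np.int32(uv); z=c['depth'][uv[:,1],uv[:,0]]
    return (rays(c,uv)*z[:,None]-t)@R
E
python3 - <<'E'
import pickle,numpy as np,cv2
from h import *
c=pickle.load(open('a.pkl','rb'))['top'];im=c['img'].astype(int)
m=((im.min(2)>190)).astype(np.uint8); m[:130]=0; m[:,:297]=0;m[:,430:]=0
n_,l,st,ce=cv2.connectedComponentsWithStats(m);k=1+np.argmax(st[1:,4]);m=(l==k).astype(np.uint8)
me=cv2.erode(m,np.ones((5,5)));uv=np.argwhere(me)[:,::-1];P=pts(c,uv);P=P[P[:,2]>.03]
for _ in range(3):
    A=np.c_[P[:,:2],np.ones(len(P))];k=np.linalg.lstsq(A,P[:,2],rcond=None)[0];r=P[:,2]-A@k;P=P[abs(r)<.004]
n=np.r_[-k[:2],1];d=k[2]/np.linalg.norm(n);n/=np.linalg.norm(n)
print('n',n,'tilt',np.degrees(np.arccos(n[2])),'yaw',np.arctan2(-n[1],-n[0]),len(P),r.std())
hull=cv2.convexHull(cv2.findContours(m,0,2)[0][0]);b=cv2.minAreaRect(hull);print(b)
box=cv2.approxPolyN(hull,4).reshape(-1,2);print(box)
X=onplane(c,box,n,d);print(X,X.mean(0));print([np.linalg.norm(X[i]-X[i-1]) for i in range(4)])
# grey dial + flag
cv2.imwrite('pics/topc.png',cv2.resize(c['img'][150:275,290:435,::-1],None,fx=5,fy=4.8,interpolation=2)[:600])
E
```

```text
n [-0.36835201  0.10688387  0.92352186] tilt 22.553490455620526 yaw -0.2824121468282564 2395 0.0015619497025045057
((362.133056640625, 210.88992309570312), (111.10783386230469, 87.06640625), 16.69924545288086)
[[428 185]
 [398 267]
 [296 237]
 [321 154]]
[[ 0.66542449 -0.28115976  0.13246144]
 [ 0.49409145 -0.22394712  0.05750276]
 [ 0.56669079  0.00290784  0.06020435]
 [ 0.7383465  -0.0540027   0.13525677]] [ 0.61613831 -0.13905044  0.09635633]
[np.float64(0.23859120169440654), np.float64(0.1955686615070871), np.float64(0.23820397526623419), np.float64(0.19579927864959462)]
```

View pics/topc.png

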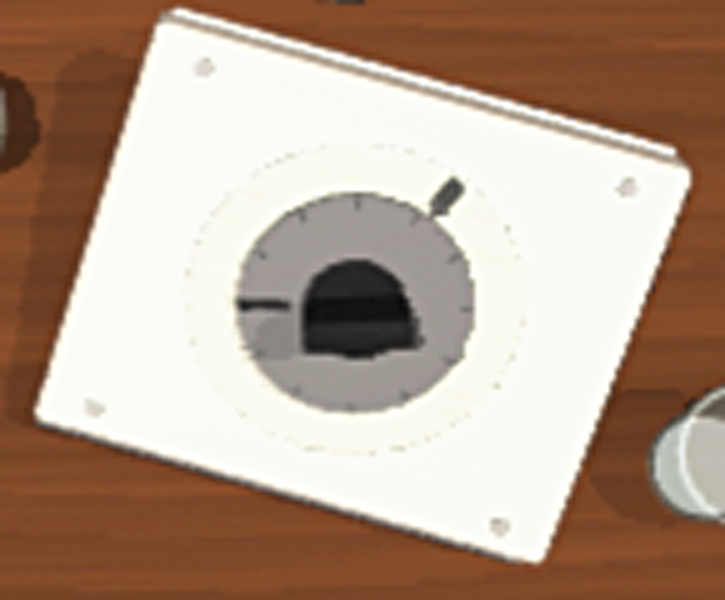

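The crop shows the dial centre at full-image (361.4,212.7), the line's outer end at (337.6,212.9) and the flag tip at (377,194.6). The bar runs nearly horizontal in the image. Now I'll compute angles and a hover pose.

```bash
cat >> h.py <<'E'
from scipy.spatial.transform import Rotation as Ro
def frame(C,yaw,tilt=np.radians(25)):
    # C: panel centre; columns: uphill, left, normal
    ex=np.array([np.cos(yaw)*np.cos(tilt),np.sin(yaw)*np.cos(tilt),np.sin(tilt)])
    ey=np.array([-np.sin(yaw),np.cos(yaw),0.]); return np.c_[ex,ey,np.cross(ex,ey)]
def ang(F,C,X): L=(X-C)@F; return np.arctan2(L[:,1],L[:,0]),np.hypot(L[:,0],L[:,1]),L[:,2]
def toolR(F,a):  # tool y axis at panel angle a, z into the panel
    z=-F[:,2]; y=F@np.array([np.cos(a),np.sin(a),0]); return np.c_[np.cross(y,z),y,z]
def plan(s,pos,R):
    R0=Ro.from_rotvec(s['orientation']); w=(R0.inv()*Ro.from_matrix(R)).as_rotvec()
    pr=R0.inv().apply(np.array(pos)-s['ee_pos'])
    N=int(np.ceil(max(np.linalg.norm(pr)/.036,np.linalg.norm(w)/.11,1)))
    S=sum(Ro.from_rotvec(w/N*k).as_matrix() for k in range(N)); p=np.linalg.solve(S,pr)
    print('N',N,'shift',np.round(p/.5,4),'turn',np.round(w/N/2,4),'total mm',np.round(pr*1e3,1),'w',np.round(w,3))
E
python3 - <<'E'
import pickle
from h import *
from plant import bot
c=pickle.load(open('a.pkl','rb'))['top'];im=c['img'].astype(int)
yaw=-.316
C=np.array([.616,-.139,.095]);F=frame(C,yaw);n=F[:,2]
# dial centre by grey ellipse
sat=im.max(2)-im.min(2);m=((im.max(2)<190)&(sat<30)).astype(np.uint8);m[:,:320]=0;m[:,400:]=0;m[:180]=0;m[250:]=0
m=cv2.morphologyEx(m,cv2.MORPH_OPEN,np.ones((5,5)))
cn=max(cv2.findContours(m,0,1)[0],key=cv2.contourArea)
X=onplane(c,cn.reshape(-1,2),n,n@C+.010);L=(X-C)@F;(u,v),r=cv2.minEnclosingCircle(np.float32(L[:,:2]*1000))
print('dial off mm',u,v,'r',r)
D=C+F@np.array([u,v,0])*1e-3; print('C corners',C,'C dial',D)
C=D
X=onplane(c,[[337.6,212.9],[377,194.6]],n,n@C+.010);print(ang(F,C,X))
Xb=onplane(c,[[290+305/5,150+308/4.8],[290+400/5,150+308/4.8]],n,n@C+.058);print('bar',ang(F,C,Xb),np.arctan2(*((Xb[1]-Xb[0])@F)[[1,0]]))
s=bot.sense()
for a in (0,np.pi): plan(s,C+n*.15,toolR(F,a))
np.savez('g.npz',C=C,F=F)
E
```

```text
dial off mm 0.2687624990940094 -0.7939109206199646 r 52.42713165283203
C corners [ 0.616 -0.139  0.095] C dial [ 0.6159848  -0.1398303   0.09511358]
(array([ 1.86610802, -0.39290967]), array([0.05012307, 0.05381629]), array([0.01, 0.01]))
bar (array([ 1.37258201, -0.69166508]), array([0.02424359, 0.02133011]), array([0.058, 0.058])) -1.2685249712014337
N 18 shift [ 0.0701 -0.0133 -0.0032] turn [-0.0112  0.0058 -0.0261] total mm [ 495.1 -370.1  -25.8] w [-0.404  0.207 -0.939]
N 21 shift [-0.0075 -0.0714  0.0118] turn [0.0058 0.0114 0.0511] total mm [ 495.1 -370.1  -25.8] w [0.245 0.478 2.146]
```

```bash
python3 - <<'E'
from h import *
from plant import bot
g=np.load('g.npz');C,F=g['C'],g['F']
plan(bot.sense(),C+F[:,2]*.16,toolR(F,.3))
E
```

```text
N 18 shift [ 0.0731 -0.0036 -0.006 ] turn [-0.0123  0.0041 -0.0343] total mm [ 491.7 -372.5  -34.8] w [-0.443  0.149 -1.233]
```

Emit:
step_arm(commands="1 .0731 -.0036 -.006 -.0123 .0041 -.0343;1 .0731 -.0036 -.006 -.0123 .0041 -.0343;1 .0731 -.0036 -.006 -.0123 .0041 -.0343;1 .0731 -.0036 -.006 -.0123 .0041 -.0343;1 .0731 -.0036 -.006 -.0123 .0041 -.0343;1 .0731 -.0036 -.006 -.0123 .0041 -.0343;1 .0731 -.0036 -.006 -.0123 .0041 -.0343;1 .0731 -.0036 -.006 -.0123 .0041 -.0343", squeeze=20)

```text
t: 0.77
ee_pos: [0.4326, -0.4568, 0.2319]
orientation: [2.689, 1.225, 0.139]
wrist_force: [0.9, -0.2, -0.8]
gripper_width: 1.0
grasp_force: 0.0
```

Emit:
step_arm(commands="1 .0731 -.0036 -.006 -.0123 .0041 -.0343;1 .0731 -.0036 -.006 -.0123 .0041 -.0343;1 .0731 -.0036 -.006 -.0123 .0041 -.0343;1 .0731 -.0036 -.006 -.0123 .0041 -.0343;1 .0731 -.0036 -.006 -.0123 .0041 -.0343;1 .0731 -.0036 -.006 -.0123 .0041 -.0343;1 .0731 -.0036 -.006 -.0123 .0041 -.0343;1 .0731 -.0036 -.006 -.0123 .0041 -.0343")

```text
t: 1.43
ee_pos: [0.5468, -0.1905, 0.2434]
orientation: [2.11, 1.808, 0.254]
wrist_force: [0.8, -0.3, -0.3]
gripper_width: 1.002
grasp_force: 0.0
```

Emit:
step_arm(commands="1 .0731 -.0036 -.006 -.0123 .0041 -.0343;1 .0731 -.0036 -.006 -.0123 .0041 -.0343;1 0 0 0 0 0 0;1 0 0 0 0 0 0")

```text
t: 1.77
ee_pos: [0.5508, -0.1159, 0.2399]
orientation: [1.946, 1.93, 0.277]
wrist_force: [1.1, -0.5, 0.2]
gripper_width: 0.997
grasp_force: 0.0
```

```bash
cat >> h.py <<'E'
def wrist(bot,name):
    s=bot.sense();c=bot.camera('wrist');T=np.eye(4);T[:3,:3]=Ro.from_rotvec(s['orientation']).as_matrix();T[:3,3]=s['ee_pos']
    M=np.linalg.inv(T@np.array(c['tool_from_camera']));c['R'],c['t']=M[:3,:3],M[:3,3]
    cv2.imwrite(f'pics/{name}.png',c['img'][...,::-1]);return s,c
E
python3 - <<'E'
from h import *
from plant import bot
import pickle
g=np.load('g.npz');C,F=g['C'],g['F']
s,c=wrist(bot,'w1');pickle.dump((s,c),open('w1.pkl','wb'))
print(s['t'],s['joints'],(s['ee_pos']-C)@F,c['tool_from_camera'])
plan(s,C+F[:,2]*.16,toolR(F,.3))
E
```

```text
1.7667 [ 0.18251891  0.28796432 -0.10914905  2.15202059  0.43838213  0.30391028
 -0.31641254] [-0.0016992   0.00247874  0.16056535] [[ 6.98116107e-04 -9.65888021e-01 -2.58959153e-01  7.44033153e-02]
 [ 9.99998750e-01  1.04175118e-03 -1.18976198e-03  9.05776770e-04]
 [ 1.41894785e-03 -2.58957999e-01  9.65887541e-01 -1.79419272e-01]
 [ 0.00000000e+00  0.00000000e+00  0.00000000e+00  1.00000000e+00]]
N 1 shift [-0.0058  0.0017  0.0011] turn [-0.0002 -0.0004  0.004 ] total mm [-2.9  0.9  0.6] w [-0.    -0.001  0.008]
```

View pics/w1.png

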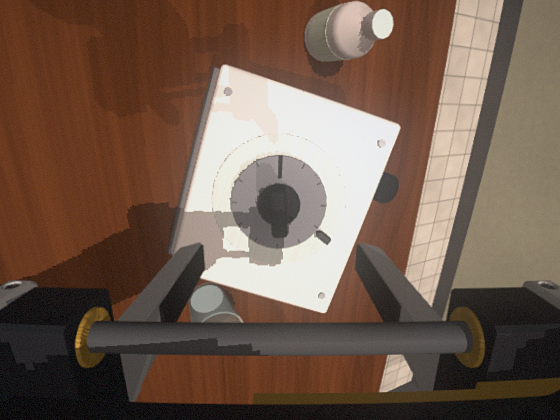

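The wrist view shows the line from (280,155) to (281,178), the flag tip at about (317,234), and the bar running vertically at column 281, parallel to tool x. I'll cross-check these angles and plan the descent.

```bash
python3 - <<'E'
from h import *
import pickle
g=np.load('g.npz');C,F=g['C'],g['F'];n=F[:,2]
s,c=pickle.load(open('w1.pkl','rb'))
print(ang(F,C,onplane(c,[[280,155],[281,178],[317,234]],n,n@C+.01)))
im=c['img'].astype(int);m=((im.max(2)<75)).astype(np.uint8);m[:130]=0;m[245:]=0;m[:,:240]=0;m[:,330:]=0
cn=max(cv2.findContours(m,0,1)[0],key=cv2.contourArea).reshape(-1,2);print(cn.min(0),cn.max(0))
for v in(200,215,225,230,235):print(v,np.flatnonzero(m[v])[[0,-1]] if m[v].any() else 0)
for h in(.018,.058):
  X=onplane(c,[[280.5,205],[280.5,235]],n,n@C+h);print('bar axis',np.arctan2(*((X[0]-X[1])@F)[[1,0]]),(X-C)@F*1e3)
q=cv2.resize(c['img'][140:260,220:345,::-1],None,fx=4.8,fy=4.8,interpolation=2);cv2.imwrite('pics/w1c.png',q)
plan(s,C+n*.085,toolR(F,.3));plan(s,C+n*.025,toolR(F,.3))
E
```

```text
(array([ 1.87921533,  1.84166227, -0.38026557]), array([0.05282668, 0.02868364, 0.05350655]), array([0.01, 0.01, 0.01]))
[257 184] [299 237]
200 [258 298]
215 [261 296]
225 [271 286]
230 [272 286]
235 [272 286]
bar axis 1.8802275329909395 [[  0.21385047   1.18527502  18.        ]
 [ 10.42628407 -30.75848118  18.        ]]
bar axis 1.8802275329909395 [[ -2.70645198  10.17378695  58.        ]
 [  6.23750325 -17.80226031  58.        ]]
N 3 shift [-0.0019  0.0006  0.0504] turn [-0.0001 -0.0001  0.0013] total mm [-2.9  0.9 75.6] w [-0.    -0.001  0.008]
N 4 shift [-0.0015  0.0005  0.0678] turn [-0.     -0.0001  0.001 ] total mm [ -3.    0.9 135.6] w [-0.    -0.001  0.008]
```

View pics/w1c.png

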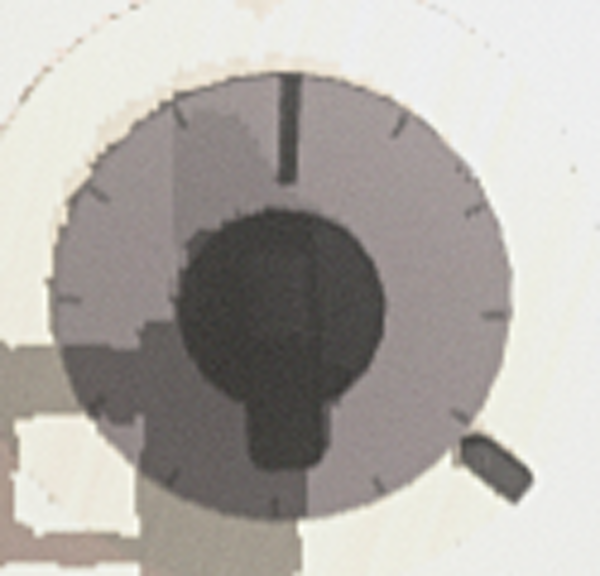

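The bar is centred and parallel to tool x; the line is at +1.87 rad and the flag at −0.385, so the dial needs about 2.26 rad clockwise. Descending.

Emit:
step_arm(commands="1 -.0029 .0009 .05 0 0 .002;1 -.0029 .0009 .05 0 0 .002;1 0 0 .05 0 0 0;1 0 0 0 0 0 0")

```text
t: 2.15
ee_pos: [0.5724, -0.1338, 0.1868]
orientation: [1.962, 1.916, 0.264]
wrist_force: [0.8, -0.1, -0.0]
gripper_width: 0.999
grasp_force: 0.0
```

```bash
python3 - <<'E'
from h import *
from plant import bot
g=np.load('g.npz');C,F=g['C'],g['F'];n=F[:,2]
s=bot.sense();print(s['joints'],(s['ee_pos']-C)@F)
plan(s,C+n*.026,toolR(F,.3))
E
```

```text
[ 0.27659319  0.41613409 -0.20625105  2.15168774  0.86036429  0.23966904
 -0.72576487] [-0.00051341 -0.0077694   0.10139949]
N 3 shift [0.0051 0.0021 0.0502] turn [-0.0014  0.0015 -0.0009] total mm [ 7.9  3.4 75.3] w [-0.008  0.009 -0.006]
```

Emit:
step_arm(commands="1 .005 .002 .02 -.0014 .0015 -.001;1 .005 .002 .02 0 0 0;1 .005 .002 0 0 0 0;1 0 0 0 0 0 0")

```text
t: 2.48
ee_pos: [0.5839, -0.127, 0.1716]
orientation: [1.956, 1.918, 0.273]
wrist_force: [-0.5, -0.7, -0.4]
gripper_width: 1.003
grasp_force: 0.0
```

```bash
python3 - <<'E'
from h import *
from plant import bot
g=np.load('g.npz');C,F=g['C'],g['F'];n=F[:,2]
s=bot.sense();print(s['joints'],(s['ee_pos']-C)@F)
plan(s,C+n*.026,toolR(F,.3))
E
```

```text
[ 0.29465489  0.45770109 -0.25438491  2.14704022  1.06228664  0.24246352
 -0.93356117] [0.00110661 0.00219705 0.08390267]
N 2 shift [-0.0016 -0.0016  0.0579] turn [-0.0006  0.0012 -0.0006] total mm [-1.5 -1.6 57.9] w [-0.002  0.005 -0.003]
```

Emit:
step_arm(commands="1 -.001 -.001 .025 0 0 0;1 -.001 -.001 .025 0 0 0;1 0 0 .02 0 0 0;1 0 0 0 0 0 0")

```text
t: 2.82
ee_pos: [0.5967, -0.1329, 0.1388]
orientation: [1.956, 1.919, 0.271]
wrist_force: [-0.2, 0.5, -0.0]
gripper_width: 0.999
grasp_force: 0.0
```

```bash
cat > st.py <<'E'
from h import *
from plant import bot
import sys
g=np.load('g.npz');C,F=g['C'],g['F'];n=F[:,2]
s=bot.sense();R=Ro.from_rotvec(s['orientation']).as_matrix();a=float(np.arctan2(*(R[:,1]@F)[[1,0]]))
print(s['t'],np.round(s['joints'],2),(s['ee_pos']-C)@F*1e3,'a',a,'tiltx,y',np.round(R[:,2]@F,3))
plan(s,C+n*float(sys.argv[1]),toolR(F,float(sys.argv[2]) if len(sys.argv)>2 else a))
E
python3 st.py .026 .3
```

```text
2.8167 [ 0.32  0.54 -0.28  2.14  1.37  0.24 -1.22] [-4.59566312e-02  5.65192251e-01  4.82664224e+01] a 0.29835861939779235 tiltx,y [-0.001 -0.006 -1.   ]
N 1 shift [-0.0009 -0.0001  0.0445] turn [-0.0016  0.0026 -0.0008] total mm [-0.4 -0.1 22.3] w [-0.003  0.005 -0.002]
```

Emit:
step_arm(commands="1 -.0005 0 .022 0 .001 0;1 0 0 .022 0 .001 0;1 0 0 0 0 0 0;-1 0 0 0 0 0 0;-1 0 0 0 0 0 0;-1 0 0 0 0 0 0;-1 0 0 0 0 0 0;-1 0 0 0 0 0 0", squeeze=25)

```text
t: 3.48
ee_pos: [0.606, -0.1349, 0.1202]
orientation: [1.954, 1.922, 0.278]
wrist_force: [1.0, 0.3, -0.1]
gripper_width: 0.685
grasp_force: 0.0
```

```bash
python3 st.py .026
```

```text
3.4833 [ 0.33  0.58 -0.29  2.13  1.53  0.24 -1.37] [ 0.63728532  1.56899153 27.33133342] a 0.29937268974730674 tiltx,y [-0.001 -0.001 -1.   ]
N 1 shift [-0.0026 -0.0021  0.0027] turn [-0.0004  0.0002  0.    ] total mm [-1.3 -1.1  1.3] w [-0.001  0.     0.   ]
```

Emit:
step_arm(commands="-1 -.0026 -.002 0 0 0 0;-1 0 0 0 0 0 0;-1 0 0 0 0 0 0;-1 0 0 0 0 0 0;-1 0 0 0 0 0 0;-1 0 0 0 0 0 0;-1 0 0 0 0 0 0;-1 0 0 0 0 0 0")

```text
t: 4.15
ee_pos: [0.6035, -0.1358, 0.1185]
orientation: [1.956, 1.924, 0.276]
wrist_force: [-3.7, 1.5, 0.5]
gripper_width: 0.157
grasp_force: 25.0
```

Emit:
step_arm(commands="-1 0 0 0 0 0 0;-1 0 0 0 0 0 0;-1 0 0 0 0 0 0")

```text
t: 4.4
ee_pos: [0.6035, -0.1358, 0.1185]
orientation: [1.956, 1.924, 0.276]
wrist_force: [-5.3, 1.3, 1.4]
gripper_width: 0.155
grasp_force: 25.0
```

```bash
python3 st.py .026
```

```text
4.4 [ 0.33  0.58 -0.29  2.14  1.53  0.24 -1.38] [-1.98691228 -0.0816392  26.71429576] a 0.2994082777007602 tiltx,y [-0.004 -0.001 -1.   ]
N 1 shift [-0.001   0.0039  0.0014] turn [-0.0019 -0.0003 -0.    ] total mm [-0.5  1.9  0.7] w [-0.004 -0.001 -0.   ]
```

Emit:
step_arm(commands="-1 0 0 0 0 0 .04;-1 0 0 0 0 0 .04;-1 0 0 0 0 0 .04;-1 0 0 0 0 0 .04;-1 0 0 0 0 0 0")

```text
t: 4.82
ee_pos: [0.6032, -0.1358, 0.1183]
orientation: [2.263, 1.6, 0.362]
wrist_force: [-5.4, 1.8, 0.9]
gripper_width: 0.155
grasp_force: 25.0
```

```bash
python3 st.py .026; python3 -c "
from plant import bot
s=bot.sense();print(s['torque'],s['wrist_force'],s['joints'])"
```

```text
4.8167 [ 0.34  0.58 -0.3   2.14  1.53  0.25 -1.7 ] [-2.35713666 -0.13104635 26.72732144] a -0.023829902389834297 tiltx,y [-0.004 -0.001 -1.   ]
N 1 shift [0.0004 0.0047 0.0014] turn [-0.0021  0.0004  0.    ] total mm [0.2 2.4 0.7] w [-0.004  0.001  0.   ]
[ 0.4257462   1.39469321 -0.00176424] [-5.4491841   1.77317585  0.87082723] [ 0.33798021  0.58373359 -0.30084093  2.13616505  1.53460317  0.24628551
 -1.69907476]
```

Emit:
step_arm(commands="-1 0 .001 0 0 0 .04;-1 0 .001 0 0 0 .04;-1 0 0 0 0 0 .04;-1 0 0 0 0 0 .04;-1 0 0 0 0 0 .04;-1 0 0 0 0 0 .04;-1 0 0 0 0 0 .04;-1 0 0 0 0 0 .04")

```text
t: 5.48
ee_pos: [0.6027, -0.1354, 0.118]
orientation: [2.727, 0.83, 0.509]
wrist_force: [-9.5, 3.3, 2.3]
gripper_width: 0.16
grasp_force: 25.0
```

Emit:
step_arm(commands="-1 0 0 0 0 0 .04;-1 0 0 0 0 0 .04;-1 0 0 0 0 0 .04;-1 0 0 0 0 0 .04;-1 0 0 0 0 0 0")

```text
t: 5.9
ee_pos: [0.6025, -0.135, 0.1179]
orientation: [2.874, 0.393, 0.569]
wrist_force: [-9.4, 3.4, 1.9]
gripper_width: 0.159
grasp_force: 25.0
```

```bash
python3 st.py .026; python3 - <<'E'
from h import *
from plant import bot
import pickle
s,c=wrist(bot,'w2');pickle.dump((s,c,bot.camera('top'),bot.camera('scene')),open('w2.pkl','wb'))
E
```

```text
5.9 [ 0.35  0.59 -0.32  2.14  1.53  0.26 -2.65] [-3.29258471  0.41880956 26.70879165] a -0.9831832125406551 tiltx,y [-0.007  0.    -1.   ]
N 1 shift [0.005  0.0044 0.0014] turn [-0.0021  0.0028  0.    ] total mm [2.5 2.2 0.7] w [-0.004  0.006  0.   ]
```

View pics/w2.png

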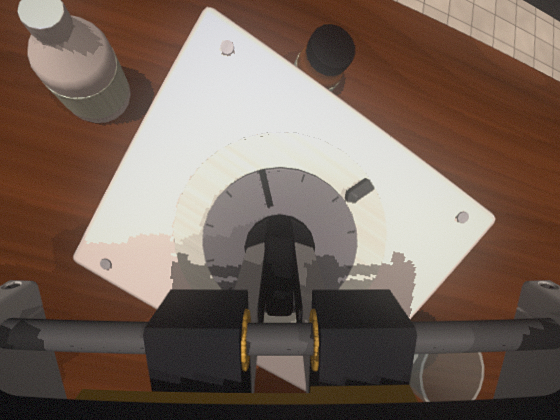

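The line's outer end is at (264,170) and the flag tip at (348,195); the line trails the bar, so the play is taken up. Measuring what's left.

```bash
cat > la.py <<'E'
from h import *
def meas(c,uv):
    g=np.load('g.npz');C,F=g['C'],g['F'];n=F[:,2]
    a,r,_=ang(F,C,onplane(c,uv,n,n@C+.01)); print(np.round(a,3),np.round(r*1e3,1));return a,r
E
python3 - <<'E'
from la import *
import pickle
s,c,_,_=pickle.load(open('w2.pkl','rb'));a,r=meas(c,[[264,170],[270,207],[348,195]])
E
```

```text
[ 0.808  0.873 -0.321] [50.4 26.3 54.1]
```

Emit:
step_arm(commands="1 0 0 0 0 0 0;1 0 0 0 0 0 0;1 0 0 0 0 0 0;1 0 0 0 0 0 0;1 0 0 0 0 0 0;1 0 0 0 0 0 0;1 0 0 0 0 0 0;1 0 0 0 0 0 0")

```text
t: 6.72
ee_pos: [0.6059, -0.1366, 0.1197]
orientation: [2.868, 0.395, 0.575]
wrist_force: [-0.6, 0.1, 0.3]
gripper_width: 0.688
grasp_force: 0.0
```

Emit:
step_arm(commands="1 0 0 0 0 0 0;1 0 0 0 0 0 0;1 0 0 0 0 0 0;1 0 0 0 0 0 0;1 0 0 0 0 0 -.04;1 0 0 0 0 0 -.04")

```text
t: 7.22
ee_pos: [0.6058, -0.1366, 0.1197]
orientation: [2.801, 0.623, 0.545]
wrist_force: [-0.1, 0.6, -0.0]
gripper_width: 0.995
grasp_force: 0.0
```

```bash
python3 st.py .027
```

```text
7.2167 [ 0.35  0.59 -0.32  2.13  1.53  0.26 -2.48] [ 0.70175308 -0.06468817 26.79875504] a -0.8170023436024579 tiltx,y [-0.001 -0.001 -1.   ]
N 1 shift [-0.0009 -0.0011 -0.0004] turn [-0.0003  0.0007  0.    ] total mm [-0.5 -0.5 -0.2] w [-0.001  0.001  0.   ]
```

Emit:
step_arm(commands="1 0 0 0 0 0 -.06;1 0 0 0 0 0 -.06;1 0 0 0 0 0 -.06;1 0 0 0 0 0 -.06;1 0 0 0 0 0 -.06;1 0 0 0 0 0 -.06;1 0 0 0 0 0 -.06;1 0 0 0 0 0 -.06")

```text
t: 7.88
ee_pos: [0.6058, -0.1366, 0.1197]
orientation: [2.106, 1.774, 0.32]
wrist_force: [-1.1, -0.5, 0.3]
gripper_width: 1.003
grasp_force: 0.0
```

Emit:
step_arm(commands="1 0 0 0 0 0 -.06;1 0 0 0 0 0 -.06;1 0 0 0 0 0 -.06;1 0 0 0 0 0 -.06;1 0 0 0 0 0 -.06;1 0 0 0 0 0 -.06;1 0 0 0 0 0 -.06;1 0 0 0 0 0 -.06")

```text
t: 8.55
ee_pos: [0.6058, -0.1366, 0.1197]
orientation: [1.031, 2.503, 0.044]
wrist_force: [0.1, -0.7, 0.2]
gripper_width: 0.999
grasp_force: 0.0
```

Emit:
step_arm(commands="1 0 0 0 0 0 -.06;1 0 0 0 0 0 -.06;1 0 0 0 0 0 -.06;1 0 0 0 0 0 -.06;1 0 0 0 0 0 -.06;1 0 0 0 0 0 -.06;1 0 0 0 0 0 -.06;1 0 0 0 0 0 0")

```text
t: 9.22
ee_pos: [0.6058, -0.1366, 0.1197]
orientation: [-0.075, 2.724, -0.204]
wrist_force: [-0.9, -1.0, 0.2]
gripper_width: 1.0
grasp_force: 0.0
```

```bash
sed -i 's/plan(s,C+n/plan(s,C+F@[-.0023,.001,0]+n/' st.py; python3 st.py .027 2.158
```

```text
9.2167 [ 0.35  0.58 -0.31  2.13  1.53  0.25  0.28] [ 0.68108743 -0.13236132 26.78512035] a 1.9422654457101414 tiltx,y [-0.002 -0.001 -1.   ]
N 2 shift [ 0.0023  0.0023 -0.0002] turn [ 0.     -0.0004 -0.0539] total mm [ 2.4  2.1 -0.2] w [ 0.    -0.002 -0.216]
```

Emit:
step_arm(commands="1 .0023 .0023 0 0 0 -.054;1 .0023 .0023 0 0 0 -.054;-1 0 0 0 0 0 0;-1 0 0 0 0 0 0;-1 0 0 0 0 0 0;-1 0 0 0 0 0 0;-1 0 0 0 0 0 0;-1 0 0 0 0 0 0")

```text
t: 9.88
ee_pos: [0.6036, -0.1347, 0.1184]
orientation: [-0.365, 2.714, -0.264]
wrist_force: [-0.5, -0.1, -0.2]
gripper_width: 0.613
grasp_force: 0.0
```

Emit:
step_arm(commands="-1 0 0 0 0 0 0;-1 0 0 0 0 0 0;-1 0 0 0 0 0 0;-1 0 0 0 0 0 0;-1 0 0 0 0 0 0;-1 0 0 0 0 0 0;-1 0 0 0 0 0 0;-1 0 0 0 0 0 0")

```text
t: 10.55
ee_pos: [0.6035, -0.1345, 0.1184]
orientation: [-0.366, 2.714, -0.264]
wrist_force: [-0.1, 0.7, -0.5]
gripper_width: 0.16
grasp_force: 25.0
```

Emit:
step_arm(commands="-1 0 0 0 0 0 0;-1 0 0 0 0 0 0")

```text
t: 10.72
ee_pos: [0.6035, -0.1345, 0.1184]
orientation: [-0.366, 2.714, -0.264]
wrist_force: [-0.8, 0.0, 1.1]
gripper_width: 0.158
grasp_force: 25.0
```

```bash
python3 st.py .027
```

```text
10.7167 [ 0.34  0.58 -0.31  2.14  1.55  0.25  0.46] [-2.39898806  1.18982343 26.80795686] a 2.155354281331957 tiltx,y [-0.002 -0.    -1.   ]
N 1 shift [ 0.     -0.0004 -0.0004] turn [ 0.0003 -0.0007  0.    ] total mm [ 0.  -0.2 -0.2] w [ 0.001 -0.001  0.   ]
```

Grip is now strain-free, so the refined centre is right. I'll turn most of the rest and look again.

Emit:
step_arm(commands="-1 0 0 0 0 0 .04;-1 0 0 0 0 0 .04;-1 0 0 0 0 0 .04;-1 0 0 0 0 0 .04;-1 0 0 0 0 0 .04;-1 0 0 0 0 0 .04;-1 0 0 0 0 0 .04;-1 0 0 0 0 0 .04")

```text
t: 11.38
ee_pos: [0.6035, -0.1346, 0.1184]
orientation: [0.505, 2.662, -0.077]
wrist_force: [0.3, -0.0, 0.3]
gripper_width: 0.161
grasp_force: 25.0
```

Emit:
step_arm(commands="-1 0 0 0 0 0 .04;-1 0 0 0 0 0 .04;-1 0 0 0 0 0 .04;-1 0 0 0 0 0 .03;-1 0 0 0 0 0 0;-1 0 0 0 0 0 0")

```text
t: 11.88
ee_pos: [0.6035, -0.1346, 0.1184]
orientation: [0.89, 2.556, 0.011]
wrist_force: [-0.3, 0.4, 0.6]
gripper_width: 0.161
grasp_force: 25.0
```

```bash
python3 st.py .027; python3 - <<'E'
from h import *
from plant import bot
import pickle
s,c=wrist(bot,'w3');t=bot.camera('top');pickle.dump((s,c,t),open('w3.pkl','wb'))
q=cv2.resize(c['img'][130:330,180:380,::-1],None,fx=3,fy=3,interpolation=2)
cv2.imwrite('pics/w3c.png',q)
E
```

```text
11.8833 [ 0.37  0.59 -0.36  2.14  1.56  0.28 -0.48] [-2.40298929  1.13832873 26.79807643] a 1.21690153722195 tiltx,y [-0.002 -0.    -1.   ]
N 1 shift [-0.0003 -0.0002 -0.0004] turn [-0.0004 -0.0007 -0.    ] total mm [-0.1 -0.1 -0.2] w [-0.001 -0.001 -0.   ]
```

View pics/w3c.png

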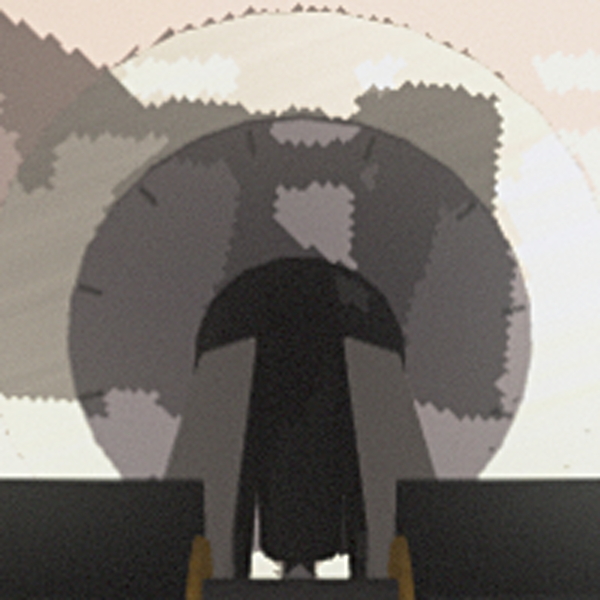

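The crop shows only the knob and thin marks; line and flag are hidden under the gripper in this half-turn. I'll regrip the other way round so that both stay visible during the final approach.

Emit:
step_arm(commands="1 0 0 0 0 0 0;1 0 0 0 0 0 0;1 0 0 0 0 0 0;1 0 0 0 0 0 0;1 0 0 0 0 0 0;1 0 0 0 0 0 0;1 0 0 0 0 0 0;1 0 0 0 0 0 0")

```text
t: 12.65
ee_pos: [0.6035, -0.1347, 0.1184]
orientation: [0.892, 2.556, 0.011]
wrist_force: [-0.0, 0.2, 0.2]
gripper_width: 0.689
grasp_force: 0.0
```

Emit:
step_arm(commands="1 0 0 0 0 0 0;1 0 0 0 0 0 0;1 0 0 0 0 0 0;1 0 0 0 0 0 0;1 0 0 0 0 0 -.06;1 0 0 0 0 0 -.06;1 0 0 0 0 0 -.06;1 0 0 0 0 0 -.06")

```text
t: 13.32
ee_pos: [0.6035, -0.1346, 0.1184]
orientation: [0.252, 2.703, -0.133]
wrist_force: [-0.6, 0.0, -0.5]
gripper_width: 0.999
grasp_force: 0.0
```

Emit:
step_arm(commands="1 0 0 0 0 0 -.06;1 0 0 0 0 0 -.06;1 0 0 0 0 0 -.06;1 0 0 0 0 0 -.06;1 0 0 0 0 0 -.06;1 0 0 0 0 0 -.06;1 0 0 0 0 0 -.06;1 0 0 0 0 0 -.06")

```text
t: 13.98
ee_pos: [0.6035, -0.1347, 0.1184]
orientation: [-1.051, 2.577, -0.398]
wrist_force: [0.1, -0.7, -0.3]
gripper_width: 1.001
grasp_force: 0.0
```

Emit:
step_arm(commands="1 0 0 0 0 0 -.06;1 0 0 0 0 0 -.06;1 0 0 0 0 0 -.06;1 0 0 0 0 0 -.06;1 0 0 0 0 0 -.06;1 0 0 0 0 0 -.06;1 0 0 0 0 0 -.06;1 0 0 0 0 0 -.06")

```text
t: 14.65
ee_pos: [0.6035, -0.1346, 0.1184]
orientation: [-2.225, 1.888, -0.597]
wrist_force: [-0.7, 0.8, 0.2]
gripper_width: 0.999
grasp_force: 0.0
```

Emit:
step_arm(commands="1 0 0 0 0 0 -.06;1 0 0 0 0 0 -.06;1 0 0 0 0 0 -.06;1 0 0 0 0 0 -.06;1 0 0 0 0 0 -.06;1 0 0 0 0 0 0;1 0 0 0 0 0 0")

```text
t: 15.23
ee_pos: [0.6036, -0.1346, 0.1184]
orientation: [-2.781, 1.203, -0.667]
wrist_force: [0.3, -0.5, -0.3]
gripper_width: 1.002
grasp_force: 0.0
```

```bash
python3 st.py .027 -1.925;  python3 - <<'E'
from h import *
from plant import bot
import pickle
s,c=wrist(bot,'w4');pickle.dump((s,c),open('w4.pkl','wb'))
q=cv2.resize(c['img'][130:330,180:380,::-1],None,fx=3,fy=3,interpolation=2)
cv2.imwrite('pics/w4c.png',q)
E
```

```text
15.2333 [ 0.35  0.59 -0.32  2.14  1.55  0.26  2.52] [-2.32859805  1.11310361 26.79682452] a -2.0712159841741093 tiltx,y [-0.001 -0.    -1.   ]
N 2 shift [ 0.0001  0.0001 -0.0002] turn [ 0.0003  0.0003 -0.0366] total mm [ 0.1  0.1 -0.2] w [ 0.001  0.001 -0.146]
```

View pics/w4c.png

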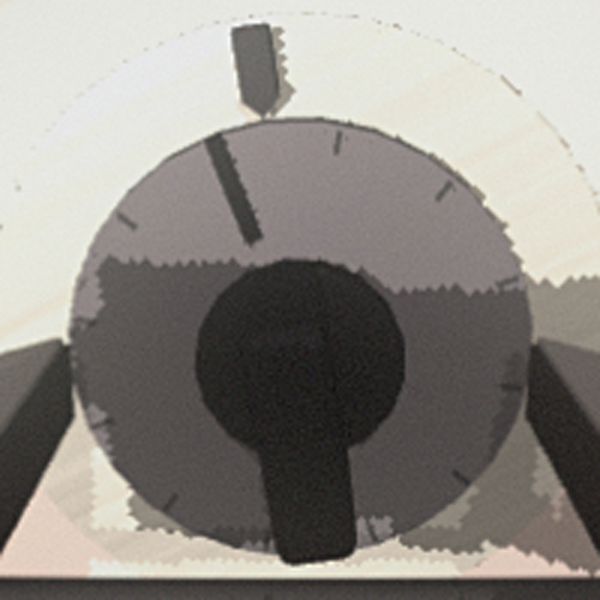

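Line from (212,137) to (256,240) and flag tip at (266,117) in the 3× crop, all visible. The line is still short of the flag.

```bash
python3 - <<'E'
from h import *
import pickle
g=np.load('g.npz');C,F=g['C'],g['F'];n=F[:,2];C=C+F@[-.0023,.001,0]
c=pickle.load(open('w4.pkl','rb'))[1]
# crop px -> full px (cv2.resize half-pixel convention)
f=lambda p:[180+(p[0]+.5)/3-.5,130+(p[1]+.5)/3-.5]
X=onplane(c,[f(p) for p in([212,137],[256,240],[266,117],[252,26])],n,n@C+.01)
print(ang(F,C,X)); L=(X-C)@F; d=L[0]-L[1];print('line dir',np.arctan2(d[1],d[0]))
# dial rim check
im=c['img'];rim=[f(p) for p in([70,330],[531,330],[300,117],[110,210],[500,220])]
print(ang(F,C,onplane(c,rim,n,n@C+.01))[1])
E
```

```text
(array([-0.14163005, -0.1622006 , -0.37014532, -0.36635972]), array([0.05228356, 0.0281856 , 0.05360482, 0.07239653]), array([0.01, 0.01, 0.01, 0.01]))
line dir -0.11758247198450243
[0.05141823 0.05205321 0.05315238 0.05253048 0.05330317]
```

Emit:
step_arm(commands="1 0 0 0 0 0 -.0366;1 0 0 0 0 0 -.0366;-1 0 0 0 0 0 0;-1 0 0 0 0 0 0;-1 0 0 0 0 0 0;-1 0 0 0 0 0 0;-1 0 0 0 0 0 0;-1 0 0 0 0 0 0")

```text
t: 15.95
ee_pos: [0.6035, -0.1346, 0.1184]
orientation: [-2.892, 1.003, -0.676]
wrist_force: [-0.2, -0.5, 0.3]
gripper_width: 0.614
grasp_force: 0.0
```

Emit:
step_arm(commands="-1 0 0 0 0 0 0;-1 0 0 0 0 0 0;-1 0 0 0 0 0 0;-1 0 0 0 0 0 0;-1 0 0 0 0 0 0;-1 0 0 0 0 0 0;-1 0 0 0 0 0 0;-1 0 0 0 0 0 0")

```text
t: 16.62
ee_pos: [0.6035, -0.1346, 0.1184]
orientation: [-2.892, 1.002, -0.676]
wrist_force: [0.2, 0.7, -0.4]
gripper_width: 0.158
grasp_force: 25.0
```

Emit:
step_arm(commands="-1 0 0 0 0 0 0;-1 0 0 0 0 0 .02;-1 0 0 0 0 0 .02;-1 0 0 0 0 0 .02;-1 0 0 0 0 0 .02;-1 0 0 0 0 0 0;-1 0 0 0 0 0 0")

```text
t: 17.2
ee_pos: [0.6036, -0.1346, 0.1184]
orientation: [-2.773, 1.215, -0.666]
wrist_force: [-0.3, -0.1, -0.6]
gripper_width: 0.155
grasp_force: 25.0
```

```bash
python3 st.py .027; cat > fin.py <<'E'
from h import *
from plant import bot
import pickle,sys
g=np.load('g.npz');C,F=g['C'],g['F'];n=F[:,2];C=C+F@[-.0023,.001,0]
s,c=wrist(bot,'wx');pickle.dump((s,c),open('w5.pkl','wb'))
# rectify the dial face: 6 px/mm, flag side up; sample rings for dark features
def ring(r,lo=-.75,hi=.3,N=1051):
    a=np.linspace(lo,hi,N);X=C+np.c_[r*np.cos(a),r*np.sin(a),np.full(N,.01)]@F.T
    Y=X@c['R'].T+c['t'];p,_=cv2.projectPoints(Y,np.zeros(3),np.zeros(3),np.array([[c['fx'],0,c['cx']],[0,c['fy'],c['cy']],[0,0,1.]]),np.array([c['k1'],0,0,0.]))
    p=np.float32(p.reshape(1,-1,2));v=cv2.remap(cv2.cvtColor(c['img'],cv2.COLOR_RGB2GRAY),p[...,0],p[...,1],1)[0].astype(float)
    return a,v
for r in(.036,.040,.044,.048,.056,.06,.064,.068):
    a,v=ring(r);i=v<(v.min()+np.median(v))/2;print(r,'dark mean',round(a[i].mean(),4),'span',round(a[i].min(),3),round(a[i].max(),3))
q=cv2.resize(c['img'][130:330,180:380,::-1],None,fx=3,fy=3,interpolation=2);cv2.imwrite(f'pics/{sys.argv[1]}.png',q)
E
python3 fin.py w5c
```

```text
17.2 [ 0.35  0.59 -0.33  2.14  1.55  0.26  2.51] [-2.32547782  1.09182395 26.79908075] a -2.080559719032335 tiltx,y [-0.001 -0.    -1.   ]
N 1 shift [ 0.0001  0.0001 -0.0004] turn [ 0.0006  0.0005 -0.    ] total mm [ 0.1  0.1 -0.2] w [ 0.001  0.001 -0.   ]
0.036 dark mean -0.298 span -0.354 -0.242
0.04 dark mean -0.299 span -0.35 -0.248
0.044 dark mean -0.3055 span -0.36 -0.251
0.048 dark mean -0.2172 span -0.338 0.234
0.056 dark mean -0.375 span -0.435 -0.315
0.06 dark mean -0.3765 span -0.459 -0.294
0.064 dark mean -0.368 span -0.438 -0.298
0.068 dark mean -0.373 span -0.445 -0.301
```

View pics/w5c.png

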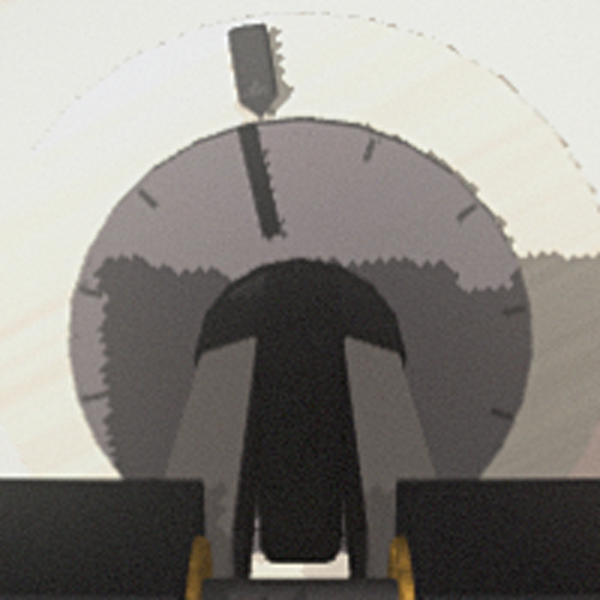

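Line measured at about −0.304 and the flag at −0.371, so roughly 0.065 rad is left.

Emit:
step_arm(commands="-1 0 0 0 0 0 .0155;-1 0 0 0 0 0 .0155;-1 0 0 0 0 0 0;-1 0 0 0 0 0 0")

```text
t: 17.58
ee_pos: [0.6035, -0.1347, 0.1184]
orientation: [-2.723, 1.295, -0.661]
wrist_force: [0.1, 1.3, -1.1]
gripper_width: 0.161
grasp_force: 25.0
```

```bash
python3 st.py .027; python3 fin.py w6c
```

```text
17.5833 [ 0.36  0.59 -0.33  2.14  1.55  0.26  2.45] [-2.36378418  1.04408518 26.80137208] a -2.142275859567357 tiltx,y [-0.002 -0.001 -1.   ]
N 1 shift [ 0.0002  0.     -0.0004] turn [ 0.0006  0.0005 -0.    ] total mm [ 0.1  0.  -0.2] w [ 0.001  0.001 -0.   ]
0.036 dark mean -0.359 span -0.414 -0.304
0.04 dark mean -0.3595 span -0.414 -0.305
0.044 dark mean -0.3565 span -0.401 -0.312
0.048 dark mean -0.2621 span -0.399 0.174
0.056 dark mean -0.3785 span -0.444 -0.313
0.06 dark mean -0.378 span -0.463 -0.293
0.064 dark mean -0.368 span -0.438 -0.298
0.068 dark mean -0.373 span -0.445 -0.301
```

View pics/w6c.png

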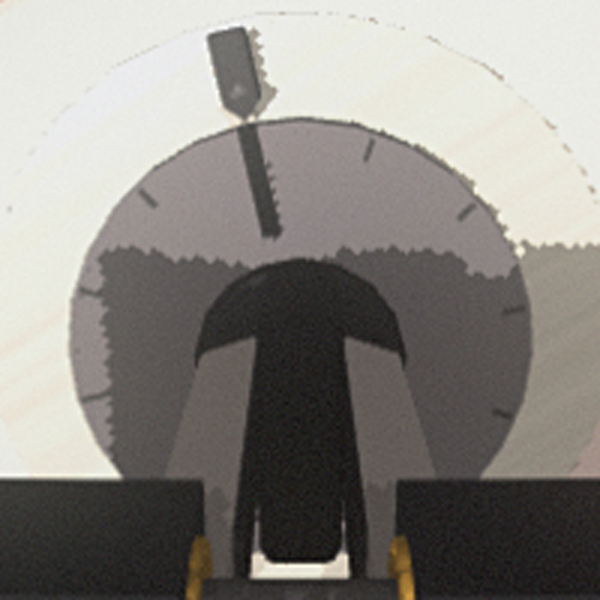

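The line's outer end (248,125) now meets the flag tip (245,119), about 0.01 rad short. I'll make one small nudge, release and back off.

Emit:
step_arm(commands="-1 0 0 0 0 0 .004;-1 0 0 0 0 0 0;1 0 0 0 0 0 0;1 0 0 0 0 0 0;1 0 0 0 0 0 0;1 0 0 0 0 0 0;1 0 0 0 0 0 0;1 0 0 0 0 0 0")

```text
t: 18.3
ee_pos: [0.6035, -0.1346, 0.1184]
orientation: [-2.716, 1.307, -0.66]
wrist_force: [0.3, -1.7, 0.2]
gripper_width: 0.548
grasp_force: 0.0
```

Emit:
step_arm(commands="1 0 0 0 0 0 0;1 0 0 0 0 0 0;1 0 0 0 0 0 0;1 0 0 0 0 0 0;1 0 0 0 0 0 0;1 0 0 0 0 0 0;1 0 0 0 0 0 0;1 0 0 0 0 0 0")

```text
t: 18.97
ee_pos: [0.6035, -0.1346, 0.1184]
orientation: [-2.716, 1.307, -0.66]
wrist_force: [-0.8, -0.4, -0.2]
gripper_width: 1.0
grasp_force: 0.0
```

```bash
python3 st.py .027; python3 fin.py w7c
```

```text
18.9667 [ 0.36  0.59 -0.33  2.14  1.56  0.26  2.44] [-2.35732514  1.05924899 26.79438032] a -2.151510262312551 tiltx,y [-0.002 -0.001 -1.   ]
N 1 shift [ 0.0002  0.     -0.0004] turn [ 0.0006  0.0005 -0.    ] total mm [ 0.1  0.  -0.2] w [ 0.001  0.001 -0.   ]
0.036 dark mean -0.0992 span -0.423 0.3
0.04 dark mean -0.368 span -0.424 -0.312
0.044 dark mean -0.367 span -0.42 -0.314
0.048 dark mean -0.2877 span -0.407 0.168
0.056 dark mean -0.38 span -0.445 -0.315
0.06 dark mean -0.3775 span -0.463 -0.292
0.064 dark mean -0.368 span -0.439 -0.297
0.068 dark mean -0.375 span -0.45 -0.3
```

Emit:
step_arm(commands="1 0 0 -.02 0 0 0;1 0 0 -.03 0 0 0;1 0 0 -.03 0 0 0;1 0 0 -.03 0 0 0;1 0 0 -.03 0 0 0;1 0 0 -.03 0 0 0;1 0 0 0 0 0 0;1 0 0 0 0 0 0")

```text
t: 19.68
ee_pos: [0.5698, -0.1238, 0.196]
orientation: [-2.715, 1.307, -0.662]
wrist_force: [-0.1, -0.8, -0.7]
gripper_width: 0.999
grasp_force: 0.0
```

```bash
python3 st.py .12; python3 fin.py w8c
```

```text
19.6833 [ 0.5   0.43 -0.53  2.15  1.08  0.36  2.89] [ -1.63422942   0.8377148  112.11869783] a -2.1522880324817852 tiltx,y [-0.    -0.001 -1.   ]
N 1 shift [-0.0013  0.0005 -0.0158] turn [ 0.0003 -0.0002  0.    ] total mm [-0.6  0.2 -7.9] w [ 0.001 -0.     0.   ]
0.036 dark mean -0.364 span -0.422 -0.306
0.04 dark mean -0.368 span -0.424 -0.312
0.044 dark mean -0.363 span -0.411 -0.315
0.048 dark mean -0.2882 span -0.411 0.166
0.056 dark mean -0.3745 span -0.435 -0.314
0.06 dark mean -0.3705 span -0.448 -0.293
0.064 dark mean -0.373 span -0.447 -0.299
0.068 dark mean -0.3725 span -0.444 -0.301
```

The line reads −0.366 and the flag −0.372, so the line is on the flag to within 0.01 rad without passing it. The gripper is clear and the arm is still, so I'm handing in.

```bash
python3 -c "
from plant import bot
print(bot.sign_off())"
```

```text
the job is handed in; nothing more can be done
None
```

I turned the dial clockwise in three grips until its line pointed at the flag tip, about 0.006 rad short and not past it by the last camera measurement. Then I let go, backed the gripper clear and handed in at about 20 s; the flag measured in the same place, and I saw no contact with the bottle, beaker or jar but took no final picture of them.

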